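Find the high spot of a compressor flywheel with a dial indicator

ROBOT

A 6-joint arm with a two-finger parallel gripper is mounted at the origin on the work surface. World frame = base frame: x ahead of the robot, y to its left, z up, the work surface at z = 0. Lengths are in mm, angles in rad, forces in N, time in s.
With the tool pointing down it reaches from about 400 to 925 mm from the base axis. Payload 12.5 kg.
Tool frame: the origin (TCP) lies midway between the tips of the shut fingers; the grasp point (between the pads) lies 19 mm behind it (env.pinch_z is the z of the grasp point in the tool frame, in mm); z points along the fingers, y is the line along which they close (so a half turn about z gives the same grasp; the last joint's range is limited). The gripper opens to 95 mm and grips with 3 to 60 N. Pads are 20 mm wide; open, the fingers measure 119 mm over their backs; the gripper's body (75 mm by 180 mm) begins 59 mm behind the grasp point.
Start: joints at [1.219, 0.491, 1.559, -0, 1.092, -0.106], TCP at [152.064, 606.237, 214.661] pointing down, gripper open.
Joint ranges: [-3.1, 3.1], [-0.84, 2.19], [0.05, 2.79], [-1.13, 4.28], [0.06, 2.93], [-2.69, 2.69]. Speed limits (rad/s): [2.22, 2.22, 2.79, 3.14, 3.14, 3.14].

INTERFACE

Orientations are given as [roll, pitch, yaw] about the fixed x, y, z axes, in that order (R = Rz(yaw) Ry(pitch) Rx(roll)).
In Python, from cell import env, eyes gives the robot as it stands.
- The arm moves only by the shell command python3 -m inch 'ROWS'. ROWS is JSON, a list of rows, each a list of 3 entries, a list of its own where there are three numbers: the shift along the tool's x, y, z in units of 60 mm (1.0 is 60 mm), then the turn about the tool's z in units of 5 degrees (1.0 is 5 degrees), then the closure, from -1 (fully open) to 1 (shut). In form: [[[tx, ty, tz], turn, claw], ...]. A call has exactly 10 rows; each row shifts and turns the commanded pose from where the row before left it, along the tool's axes as they then stand; what a row does not reach is not made up. A row lasts 1/8 s, in which the tool goes at most 62.5 mm and 10.7 degrees, less where a joint would pass 70% of its speed; a pose out of reach is approached as far as the arm can. A call is refused whole if a number of a shift passes 1 or a number of a turn 1, either way. A call with a gripper value outside its range is refused whole. The fingers move at their own pace and stop on an object; the grip force is fixed at half the most. Time passes only in rows, so rows that do not move let the fingers close, or fill a call up. It gives the time, the measured TCP pose, the force, the opening and the grip force at its end, in the units of the state.
- env.state(): the state, without advancing time (a new reading comes with each control period).
- eyes.read_camera(name): name is "scene" or "top"; returns a dict with "pixels" (400x640x3 uint8, red, green, blue), "fx", "fy", "cx", "cy" (pixels), "distortion" ([k1, k2, p1, p2, k3] as OpenCV has them; the pictures are not rectified), "extrinsics" (4x4, takes a point from world to camera coordinates). Camera axes: x right, y down, z forward; pixel columns grow to the right and rows downward; lengths in mm; the calibration is good to about 2 mm. A picture is of the moment at which its call begins. There is no depth.
- env.job_done(): hands the job in; it is judged then, once.
Trained networks look in a picture, given as the dict that the camera call returned (one of the last four; its "shot" number tells which), for a name from the list of things; names that differ only in an ending like _2 or _b are one class to them, and where a whole thing is asked for, a point or a joint stands for the part that bears it (a point fixed in the world has none). Each returns a list of dicts, best first, with "score" (0 to 1); they miss things now and then, are a little off and sometimes report something else, mostly with a low value. They report only what shows in the picture. A call takes as long as a camera call.
- eyes.boxes_of(name, picture): "centre" ([row, column] in pixels, amid what is visible of it).
- eyes.cut_out(name, picture): "mask" (400x640 bool, what is visible of it) and "centre" ([row, column] in pixels, amid what is visible of it).
- eyes.spot_point(name, picture): "centre" ([row, column] in pixels: a listed point, or the origin of a listed thing).
The state is a dict: "t": time; "joints": joint angles; "qvel": joint speeds; "tau": joint torques, N m; "eef_pos": TCP position; "tcp_rot": TCP orientation; "ft_force": force on the tool from outside, world axes, zero at the start; "moment": the same for the moment, N m; "opening": opening from 0.0 (shut) to 1.0 (fully open); "grip_force": force on a finger pad.
Only numpy, scipy, OpenCV 4.12 (cv2) and the standard library are available. Lean on these libraries where they do the work, as an engineer would, in place of code of your own. Each camera call takes 0.05 s, during which the arm holds its last target. There are 200 camera calls.

TASK

Check the compressor flywheel on the green truing stand: slide the dial indicator in until the round rim has pushed its plunger in by about 4 mm, then turn the flywheel by its red crank knob to find the highest spot of the rim (there is a lower hump too) and leave the wheel standing with the very top of that high spot against the plunger and take the hand away. Never drive the plunger to the end of its travel, and do not touch the plunger by hand, and leave everything else on the bench alone.

Things in the scene. Friction and masses are not known exactly. Their poses are not given: they have to be found in the camera images.
- stand: Green truing stand fixed to the bench, base plate 170 x 375 x 20 mm. Origin at bench height under the flywheel's spindle axis, z up; the indicator stands on its +y side and slides along its y. The dark steel flywheel is a disc 180 mm across (true radius 90), its rim 70 to 105 mm above the bench.
- spindle (a point): Point on the vertical spindle axis, 87.5 mm above the bench (height of plunger and mid-rim), fixed to the stand. At unknown places the rim has a high spot, a smooth bulge 4 mm proud at its top and 36 mm long, and 1.08 rad anticlockwise (from above) of it round the rim a lower hump, 2 mm proud, 25 mm long. Both are clear of the plunger at the start.
- flywheel (a joint): Crank and flywheel angle (rad), positive anticlockwise from above, free for two turns either way. The knob is towards the stand's +x at 0, +y at 1.57. The wheel is clamped on the crank's hub at an unknown angle, so this does not tell where the high spot is. Drag 0.25 N m, about 5 N at the knob; it stays where left, but on a steep flank of a hump the plunger may turn it back.
- crank_grip (a point): Upright red crank knob, this point on its axis 145 mm above the bench and 55 mm from the spindle axis; it turns with the crank. Cylinder of 22 mm diameter, 124 to 166 mm above the bench, spinning freely on its pin; the steel crank arm under it has its top 122 mm above the bench. Nothing else within 90 mm is as high, save the indicator's post.
- carriage (a joint): Travel (m) of the indicator's slide towards the wheel, along the stand's -y: 0 = fully back, 0.050 = fully in. It starts at 0 to 0.015. Friction of 12 N (beside the plunger's spring) must be overcome to move it and holds it where it is left.
- carriage_post (a point): Point on the axis of the upright black post (22 mm diameter, red cap 24 mm, top 148 mm above the bench) by which the indicator is slid; 125 mm above the bench, straight behind the dial as seen from the wheel, 59 mm from the dial's centre (+-4). The dial is 56 mm across, its top 100 mm above the bench. Free space on both sides of the post.
- plunger (a joint): Dial reading: how far the plunger is pushed into the indicator (m), 0 = free, 0.012 = end of travel. Its spring pushes with 1 N at 0 and 0.8 N more per mm. The red needle on the white dial turns clockwise from above by 0.4 rad per mm; it points along the stand's +x at 0.
- plunger_tip (a point): Centre of the brass ball (radius 6 mm) on the plunger's end, on the line from the spindle axis along the stand's +y. It is 96 mm from the spindle axis when touching the true rim, 100 mm on the top of the high spot. With the slide fully back it is 26 to 34 mm clear of the rim: how far forward the indicator is clamped varies.
- screwdriver: Bystander: screwdriver with a yellow handle lying on the bench near the stand.
- wrench: Bystander: steel wrench lying on the bench beyond the stand.
- tape: Bystander: roll of yellow masking tape, 100 mm across, 24 mm high.
- lacquer: Bystander: lacquer can with blue label, 84 mm across, 110 mm high.
- screw_jar: Bystander: glass jar, 64 mm across, 80 mm high.
- sanding_block: Bystander: cork sanding block, 110 x 65 x 35 mm.
- putty_knife: Bystander: putty knife with a wooden handle, about 190 mm long, lying flat.

How it is judged:
By the outcome, as a careful person would: the job done as asked, in the order asked, and still so for the second after the job is handed in, with the robot touching nothing.
It also fails if it takes over 72 s, if anything falls off the work surface, if the arm or the gripper's body presses on something with over 40 N, if the wrist force passes 120 N, or if a joint passes its speed limit or range.

## Working session

There is one attempt and no reset: what is moved stays moved. The work goes in short steps, Python scripts to look and compute and a shell command to move; the robot and the scene stay as the last step left them, time stands still between calls to the robot, and variables do not carry over. Pictures are saved under pics/ and viewed, at most 10 in all, crops included, and the job is handed in when it is done.

```bash
ls; mkdir -p pics
cat > h.py <<'E'
import numpy as np, cv2
from cell import env, eyes
def K(p): return np.array([[p['fx'],0,p['cx']],[0,p['fy'],p['cy']],[0,0,1.]])
def ray(p,rc):
    u=cv2.undistortPoints(np.array([[[rc[1],rc[0]]]],float),K(p),np.array(p['distortion'],float))[0,0]
    E=np.array(p['extrinsics']);R,t=E[:3,:3],E[:3,3]
    d=R.T@np.array([u[0],u[1],1]); return -R.T@t,d/np.linalg.norm(d)
def atz(p,rc,z):
    c,d=ray(p,rc); return c+d*(z-c[2])/d[2]
def tri(rs):
    A=sum(np.eye(3)-np.outer(d,d) for c,d in rs);b=sum((np.eye(3)-np.outer(d,d))@c for c,d in rs)
    return np.linalg.solve(A,b)
def proj(p,X):
    E=np.array(p['extrinsics']);r,_=cv2.Rodrigues(E[:3,:3])
    q=cv2.projectPoints(np.array([X],float),r,E[:3,3],K(p),np.array(p['distortion'],float))[0][0,0]
    return q[::-1]
def save(p,n): cv2.imwrite('pics/'+n,p['pixels'][:,:,::-1])
E
python3 - <<'E'
from h import *
np.set_printoptions(precision=1,suppress=True)
P={n:eyes.read_camera(n) for n in('top','scene')}
for n in P: save(P[n],n+'1.png')
for k in['stand','spindle','crank_grip','carriage_post','plunger_tip']:
    r=[]
    for n in P:
        q=eyes.spot_point(k,P[n]); print(k,n,[(np.round(x['centre'],1),round(x['score'],2)) for x in q[:2]])
        if q:r.append(ray(P[n],q[0]['centre']))
    if len(r)==2:print('   ',tri(r))
print(env.state(),env.pinch_z)
E
```

```text
pics
stand top [(array([212.6, 356.2]), 0.67)]
stand scene [(array([233.8, 273.2]), 0.55)]
    [ 541.4 -107.6  -10.1]
spindle top [(array([210. , 359.1]), 0.96), (array([197. , 319.5]), 0.33)]
spindle scene [(array([207.8, 275.7]), 0.96)]
    [ 535.5 -100.7   92.2]
crank_grip top [(array([185.9, 360.6]), 0.6), (array([195.1, 177.2]), 0.37)]
crank_grip scene [(array([205.1, 273.2]), 0.63), (array([212.9, 309. ]), 0.4)]
    [ 591.7 -102.   145.1]
carriage_post top [(array([189.3, 279.2]), 0.76)]
carriage_post scene [(array([209.7, 347.6]), 0.81)]
    [582.9 116.  114.8]
plunger_tip top [(array([198.8, 318.9]), 0.6)]
plunger_tip scene [(array([212.6, 311.2]), 0.57)]
    [563.5   8.5  91.8]
{'t': 0.6, 'joints': array([ 1.2,  0.5,  1.6,  0. ,  1.1, -0.1]), 'qvel': array([ 0., -0., -0.,  0.,  0.,  0.]), 'tau': array([ -0. , -61.2, -25.8,   0.1,   0. ,  -0. ]), 'eef_pos': array([152.1, 606.3, 214.7]), 'tcp_rot': array([3.1, 0. , 2.9]), 'ft_force': array([-0.7, -0.4, -0.4]), 'moment': array([-0., -0.,  0.]), 'grip_force': 0.0, 'opening': 0.9976206541182876} -18.8
```

View pics/top1.png

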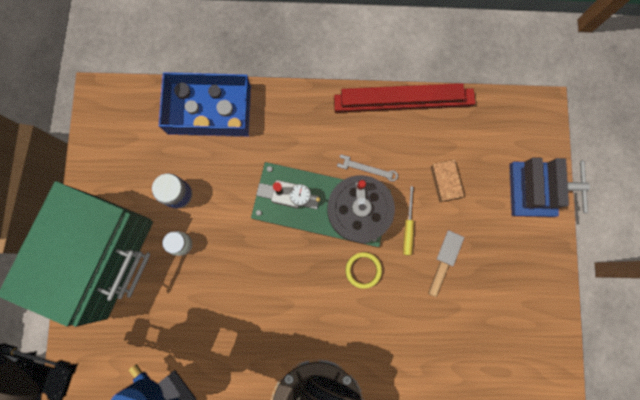

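View pics/scene1.png

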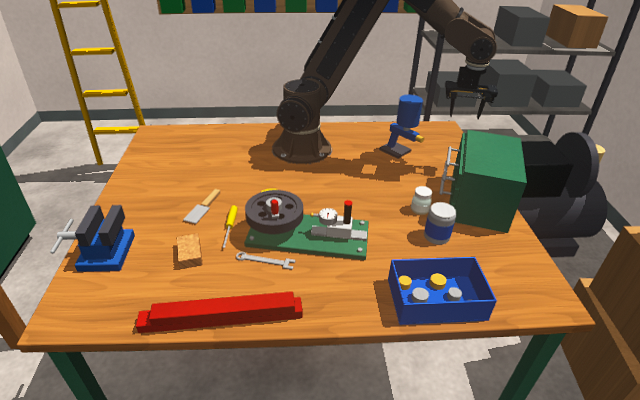

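Top view: wheel centred at about (210,360), knob (185,361), post cap (188,278), dial (195,300). The networks agree with this. Next I'll refine and compute the move to the post.

```bash
cat >> h.py <<'E'
def look(k,z,ns=('top','scene'),P=None):
    P=P or {n:eyes.read_camera(n) for n in ns}; out=[]
    for n in ns:
        q=eyes.spot_point(k,P[n])
        if q: out.append(np.r_[atz(P[n],q[0]['centre'],z)[:2],q[0]['score']])
    return np.array(out)
def goto(X,yaw=None):
    s=env.state(); ps=s['tcp_rot'][2]; d=np.array(X)-s['eef_pos']
    tx=np.array([np.cos(ps),np.sin(ps)]);ty=np.array([np.sin(ps),-np.cos(ps)])
    print('tool units',np.round([d[:2]@tx/60,d[:2]@ty/60,-d[2]/60],3),'turn',None if yaw is None else np.round(-(yaw-ps)/np.radians(5),2),'yaw',ps)
E
python3 - <<'E'
from h import *
np.set_printoptions(precision=1,suppress=True)
P={n:eyes.read_camera(n) for n in('top','scene')}
for k,z in[('spindle',87.5),('crank_grip',145),('carriage_post',125),('plunger_tip',87.5),('stand',0)]:
    print(k,look(k,z,P=P).tolist())
print(env.state()['tcp_rot'],env.state()['eef_pos'],[ -np.array(p['extrinsics'])[:3,:3].T@np.array(p['extrinsics'])[:3,3] for p in P.values()])
goto([583,116,220],1.355)
p=P['top']['pixels'][150:260,240:420]
cv2.imwrite('pics/crop1.png',cv2.resize(p,None,fx=4.4,fy=4.4,interpolation=cv2.INTER_CUBIC)[:,:,::-1])
E
```

```text
spindle [[533.1778347968221, -103.57256372532308, 0.73], [543.464043151442, -109.99210969652546, 0.93]]
crank_grip [[587.2276392797771, -98.6947192030499, 0.66], [603.3301389260616, -102.55438797906388, 0.8]]
carriage_post [[576.0327129656862, 121.3226324144289, 0.76], [598.4923995172085, 109.98960014521612, 0.9]]
plunger_tip [[565.7730500629905, 5.252270945376006, 0.41], [564.5516373273131, 10.253190463404856, 0.48]]
stand [[535.1231647977799, -112.84577965527818, 0.74], [526.354875462597, -105.3376172025439, 0.76]]
[ 3.1 -0.   2.9] [152.1 606.3 214.7] [array([ 371.4,   20.6, 1309.6]), array([1602.9,  -53.7,  911. ])]
tool units [-9.  -6.2 -0.1] turn 17.66 yaw 2.8957460129602763
```

View pics/crop1.png

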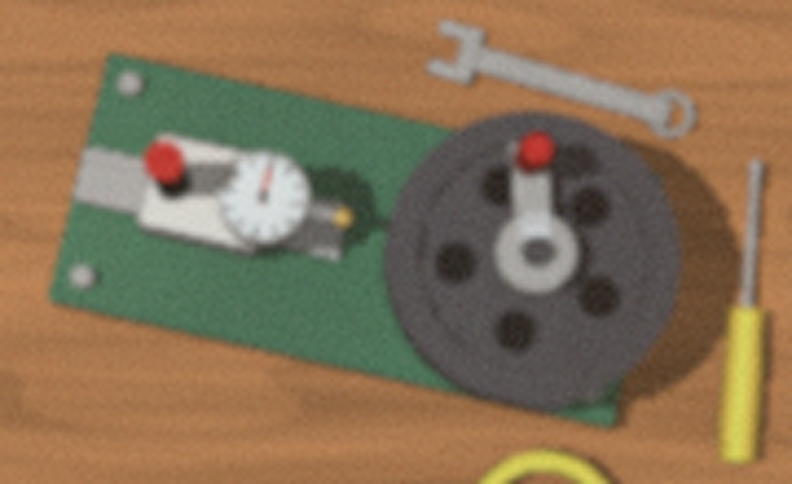

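Crop: post cap at about (187,277), knob (184,362), ball (199,318), dial (195,300), needle pointing roughly +x. The networks wander by a few pixels, so I'll refine with colour blobs.

```bash
cat >> h.py <<'E'
def red(p,rc,r=14,mn=3):
    a=p['pixels'].astype(int);m=((a[...,0]>110)&(a[...,1]<70)&(a[...,2]<70)).astype(np.uint8)
    n,l,s,c=cv2.connectedComponentsWithStats(m)
    b=[(s[i,4],c[i][::-1],s[i,:4]) for i in range(1,n) if s[i,4]>=mn and np.hypot(*(c[i][::-1]-rc))<r]
    return max(b,key=lambda x:x[0]) if b else None
E
python3 - <<'E'
from h import *
np.set_printoptions(precision=1,suppress=True)
P={n:eyes.read_camera(n) for n in('top','scene')}
for k,g,z in[('post',{'top':(187,277.5),'scene':(205,348)},145),('knob',{'top':(184,362),'scene':(204,275)},150)]:
    rs=[]
    for n in P:
        b=red(P[n],g[n]);print(k,n,b,atz(P[n],b[1],148 if k=='post' else 160)); rs.append(ray(P[n],b[1]))
    print(tri(rs))
print('ball',atz(P['top'],(199.3,318),90))
# disc fit: dark grey grown, top edge z=105
a=P['top']['pixels'].astype(int); sub=a[150:260,300:420]
m=((sub.max(2)<115)&(sub.max(2)-sub.min(2)<22)).astype(np.uint8)
best=None
pts=[]
for th in np.linspace(0,2*np.pi,361):
    pts.append([np.cos(th),np.sin(th)])
pts=np.array(pts)
# edge: maximise gradient along projected circle r=90 z=105
g=cv2.GaussianBlur(P['top']['pixels'],(0,0),0.8).astype(np.float32)
def samp(cx,cy,r):
    E=np.array(P['top']['extrinsics']);rr,_=cv2.Rodrigues(E[:3,:3])
    X=np.c_[cx+r*pts[:,0],cy+r*pts[:,1],np.full(len(pts),105.)]
    q=cv2.projectPoints(X,rr,E[:3,3],K(P['top']),np.array(P['top']['distortion']))[0][:,0].astype(np.float32)
    return cv2.remap(g,q[:,:1],q[:,1:],cv2.INTER_LINEAR)[:,0]
res=[]
for cx in np.arange(522,548,1):
    for cy in np.arange(-114,-88,1):
        d=np.abs(samp(cx,cy,93)-samp(cx,cy,87)).sum(1); res.append((np.minimum(d,80).mean(),cx,cy))
print(sorted(res)[-4:])
E
```

```text
post top (np.int32(42), array([187. , 277.1]), array([274, 184,   8,   7], dtype=int32)) [582.6 116.7 148. ]
post scene (np.int32(33), array([202.8, 347.8]), array([344, 200,   8,   6], dtype=int32)) [592.  116.1 148. ]
[583.7 117.3 141.8]
knob top (np.int32(53), array([183.5, 361.6]), array([358, 180,   8,   8], dtype=int32)) [ 595.2 -100.6  160. ]
knob scene (np.int32(57), array([205.1, 275.2]), array([271, 200,   8,  14], dtype=int32)) [611.2 -97.6 160. ]
[597.3 -99.9 149.6]
ball [562.2   9.8  90. ]
[(np.float32(40.35258), np.int64(539), np.int64(-103)), (np.float32(40.65458), np.int64(538), np.int64(-103)), (np.float32(40.699707), np.int64(539), np.int64(-104)), (np.float32(40.86066), np.int64(538), np.int64(-104))]
```

```bash
python3 -m inch '[[[0,0,-0.3],1,-0.4],[[0,0,-0.3],1,-0.4],[[0,0,-0.3],1,-0.4],[[0,0,-0.3],1,-0.4],[[0,0,-0.3],1,-0.4],[[0,0,0],1,-0.4],[[0,0,0],1,-0.4],[[0,0,0],1,-0.4],[[0,0,0],1,-0.4],[[0,0,0],1,-0.4]]' && python3 -m inch '[[[0,0,0],1,-0.4],[[0,0,0],1,-0.4],[[0,0,0],1,-0.4],[[0,0,0],1,-0.4],[[0,0,0],1,-0.4],[[0,0,0],1,-0.4],[[0,0,0],1,-0.4],[[0,0,0],0.5,-0.4],[[0,0,0],0,-0.4],[[0,0,0],0,-0.4]]'; python3 -c "
from h import *
goto([583.5,117,180],1.3686)"
```

```text
t: 2.55
eef_pos: [152.1, 606.2, 304.6]
tcp_rot: [3.142, -0.0, 2.02]
ft_force: [0.5, 0.6, -0.2]
opening: 0.7
grip_force: 0.0
t: 3.8
eef_pos: [152.1, 606.2, 304.7]
tcp_rot: [3.142, -0.0, 1.37]
ft_force: [-1.2, -0.7, 0.3]
opening: 0.702
grip_force: 0.0
tool units [-6.552  8.675  2.078] turn 0.01 yaw 1.3696000939763304
```

```bash
python3 -m inch '[[[-0.35,0.46,0],0,-0.4],[[-0.35,0.46,0],0,-0.4],[[-0.35,0.46,0],0,-0.4],[[-0.35,0.46,0],0,-0.4],[[-0.35,0.46,0],0,-0.4],[[-0.35,0.46,0],0,-0.4],[[-0.35,0.46,0],0,-0.4],[[-0.35,0.46,0],0,-0.4],[[-0.35,0.46,0],0,-0.4],[[-0.35,0.46,0],0,-0.4]]' && python3 -m inch '[[[-0.4,0.5,0],0,-0.4],[[-0.4,0.5,0.1],0,-0.4],[[-0.4,0.5,0.2],0,-0.4],[[-0.4,0.5,0.3],0,-0.4],[[-0.4,0.5,0.4],0,-0.4],[[-0.4,0.5,0.4],0,-0.4],[[-0.4,0.5,0.4],0,-0.4],[[-0.25,0.5,0.2],0,-0.4],[[0,0.07,0],0,-0.4],[[0,0,0],0,-0.4]]'; python3 -c "
from h import *
goto([583.5,117,112],1.3686)"
```

```text
t: 5.05
eef_pos: [380.9, 344.2, 304.8]
tcp_rot: [3.141, -0.0, 1.37]
ft_force: [-0.1, 0.1, 0.9]
opening: 0.7
grip_force: 0.0
t: 6.3
eef_pos: [582.6, 117.1, 184.8]
tcp_rot: [-3.141, -0.0, 1.369]
ft_force: [-0.3, 0.1, -1.0]
opening: 0.703
grip_force: 0.0
tool units [0.002 0.015 1.213] turn 0.0 yaw 1.3688410751603333
```

```bash
python3 -m inch '[[[0,0.01,0.3],0,-0.4],[[0,0,0.4],0,-0.4],[[0,0,0.35],0,-0.4],[[0,0,0.16],0,-0.4],[[0,0,0],0,0.2],[[0,0,0],0,0.5],[[0,0,0],0,0.7],[[0,0,0],0,1],[[0,0,0],0,1],[[0,0,0],0,1]]'
python3 - <<'E'
from h import *
print(env.state()['ft_force'],env.state()['eef_pos'])
P={n:eyes.read_camera(n) for n in('top','scene')}
a=cv2.resize(P['top']['pixels'][150:240,250:385],None,fx=5.9,fy=3*5.9/3,interpolation=cv2.INTER_CUBIC)[:, :790]
b=cv2.resize(P['scene']['pixels'][170:260,235:370],None,fx=2.9,fy=2.9,interpolation=cv2.INTER_CUBIC)
a=cv2.resize(a,(b.shape[1],b.shape[0]))
cv2.imwrite('pics/g1.png',np.hstack([a,b])[:,:,::-1])
E
```

```text
t: 7.55
eef_pos: [585.1, 116.4, 112.4]
tcp_rot: [3.138, -0.001, 1.368]
ft_force: [7.7, -2.2, -2.8]
opening: 0.235
grip_force: 30.0
[ 7.6784274  -2.18666391 -2.78126234] [585.11354177 116.38001638 112.40533347]
```

View pics/g1.png

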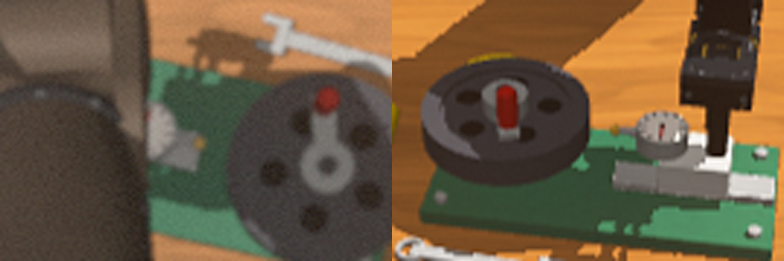

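Gripped on the post (22 mm opening). Dial needle still points to +x (0). Sliding in.

```bash
python3 -m inch '[[[-0.05,0.01,0],0,1],[[-0.05,0.01,0],0,1],[[-0.05,0,0],0,1],[[-0.05,0,0],0,1],[[-0.05,0,0],0,1],[[-0.05,0,0],0,1],[[-0.04,0,0],0,1],[[0,0,0],0,1],[[0,0,0],0,1],[[0,0,0],0,1]]'
python3 - <<'E'
from h import *
s=env.state();print(s['ft_force'],s['eef_pos'],'travel',np.linalg.norm(s['eef_pos'][:2]-[585.1,116.4]))
P={n:eyes.read_camera(n) for n in('top','scene')}
a=cv2.resize(P['top']['pixels'][170:220,285:360],None,fx=5.2,fy=5.2,interpolation=cv2.INTER_CUBIC)
b=cv2.resize(P['scene']['pixels'][190:240,285:360],None,fx=5.2,fy=5.2,interpolation=cv2.INTER_CUBIC)
cv2.imwrite('pics/g2.png',np.hstack([a,b])[:,:,::-1])
E
```

```text
t: 8.9
eef_pos: [581.3, 97.6, 112.4]
tcp_rot: [3.14, -0.002, 1.368]
ft_force: [3.9, 9.2, -0.5]
opening: 0.236
grip_force: 30.0
[ 3.94572173  9.19355777 -0.50298176] [581.33332383  97.64448157 112.39546464] travel 19.130010997504428
```

View pics/g2.png

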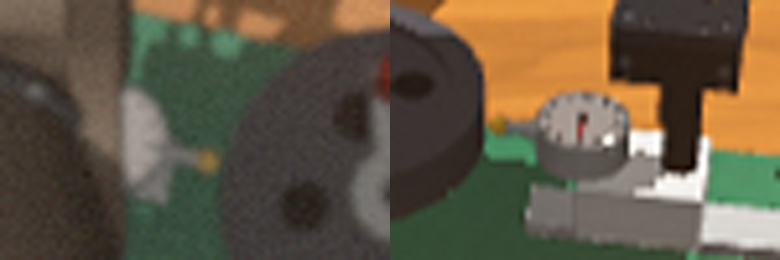

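Gap is now about 1–2 mm (ball at about (201,325), needle still 0 in both views). I'll go in 5 mm more.

```bash
cat >> h.py <<'E'
def needle(p,r=11,show=False):
    """reading (mm) from red needle pixels near dial; returns weights-based angle in stand frame"""
    D=np.array(DIAL)
    X,Y=[],[];a=cv2.resize(p['pixels'],None,fx=1,fy=1).astype(float)
    red=a[...,0]-np.maximum(a[...,1],a[...,2]); c=proj(p,[*D,100]).astype(int)
    W=[]
    for i in range(c[0]-12,c[0]+13):
        for j in range(c[1]-14,c[1]+15):
            w=red[i,j]
            if w>35:
                q=atz(p,(i,j),100)[:2]-D
                if np.hypot(*q)<26: X.append(q);W.append(w)
    return np.array(X),np.array(W)
E
python3 -m inch '[[[-0.03,0.0,0],0,1],[[-0.03,0.0,0],0,1],[[-0.03,0,0],0,1],[[0,0,0],0,1],[[0,0,0],0,1],[[0,0,0],0,1],[[0,0,0],0,1],[[0,0,0],0,1],[[0,0,0],0,1],[[0,0,0],0,1]]'
python3 - <<'E'
from h import *
s=env.state();print(s['ft_force'],s['eef_pos'],'travel',np.linalg.norm(s['eef_pos'][:2]-[585.1,116.4]))
P={n:eyes.read_camera(n) for n in('top','scene')}
a=cv2.resize(P['top']['pixels'][180:215,290:345],None,fx=7,fy=7,interpolation=cv2.INTER_CUBIC)
b=cv2.resize(P['scene']['pixels'][190:225,300:355],None,fx=7,fy=7,interpolation=cv2.INTER_CUBIC)
cv2.imwrite('pics/g3.png',np.hstack([a,b])[:,:,::-1])
E
```

```text
t: 10.25
eef_pos: [580.3, 92.6, 112.4]
tcp_rot: [3.139, -0.003, 1.368]
ft_force: [4.0, 11.0, 0.2]
opening: 0.239
grip_force: 30.0
[ 4.02611907 11.03676246  0.22106107] [580.3284816   92.60164223 112.40264832] travel 24.27198427124198
```

View pics/g3.png

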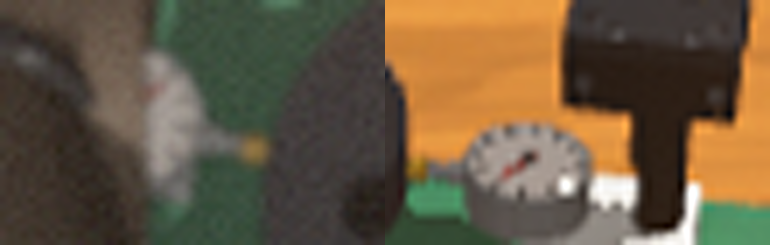

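Needle has turned about 35–40° clockwise (pivot ~(212,320) in scene), so roughly 1.5–2 mm. I'll measure it numerically.

```bash
sed -i '/^def needle/,$d' h.py
cat >> h.py <<'E'
YAW=-0.202
DIAL=[568.5,34.8]
def needle(p):
    """pixels of needle: reddish near dial; returns positions rel. to dial centre in stand axes + weights"""
    D=np.array(DIAL); a=p['pixels'].astype(float)
    rd=a[...,0]-(a[...,1]+a[...,2])/2; c=proj(p,[*D,100]).astype(int); o=[]
    for i in range(c[0]-11,c[0]+12):
        for j in range(c[1]-13,c[1]+14):
            q=atz(p,(i,j),100)[:2]-D; w=rd[i,j]
            br=a[i,j,2]
            if np.hypot(*q)<24 and w>25 and a[i,j,0]-a[i,j,1]>25 and a[i,j,1]-a[i,j,2]<25:
                ex=np.array([np.cos(YAW),np.sin(YAW)]);ey=np.array([-ex[1],ex[0]])
                o.append([q@ex,q@ey,w])
    return np.array(o)
E
python3 - <<'E'
from h import *
np.set_printoptions(precision=1,suppress=True)
for n in('scene','top'):
    p=eyes.read_camera(n);a=p['pixels'].astype(int)
    c=proj(p,[*DIAL,100]);print(n,c)
    o=needle(p);print(o[:30])
    # white dial region centroid
    i,j=np.round(c).astype(int)
    if n=='scene':
        m=np.zeros(a.shape[:2],np.uint8);s=a[i-12:i+13,j-14:j+15]
        print((s[...,0]-(s[...,1]+s[...,2])//2)); print(s.min(2))
q=eyes.boxes_of('plunger',eyes.read_camera('scene'));print(q[:2])
E
```

```text
scene [211.3 319.5]
[[-14.1 -16.   39.5]
 [-14.6 -13.   38.5]
 [  3.7  -1.1  31. ]
 [  2.7   4.9  29.5]
 [  9.6  -6.5  35.5]
 [  9.1  -3.5  37. ]
 [  8.6  -0.5  62.5]
 [ 14.4  -5.8  73.5]
 [ 13.9  -2.8  51. ]
 [ 13.4   0.2  35. ]
 [ 19.7  -8.1  32. ]
 [ 19.2  -5.1  45. ]]
[[112 113 113 112 112 110 111 110 109 110 109 111 111 112 115 116 116 118
  124  46  13  17  17  18  18  18  18  17  18]
 [113 113 113 114 112 111 111 109 113 115 114 116 116 118 120 120 119 120
  126  52  14  15  14  16  18  18  17  18  18]
 [112 110 111 111 110 110 108 110 112 114 116 117 117 118 117 116 117 118
  123  54  15  11  11  13  17  18  19  18  19]
 [110 108 109 108 109 108 111 113 115 116 117 116 118 117 117 116 116 117
  123  54  16  11  10  16  18  18  17  18  17]
 [111 111 109 110 111 112 115 116 117 117 117 118 117 118 116 117 117 118
  123  53  14  15  12  15  17  17  18  18  18]
 [111 110 111 112 113 114 115 114 115 113 114 115 115 115 115 115 115 114
  119  59  14  11  19  15  13  15  15  16  17]
 [111 111 111 113 113 112 113 112 113 112 113 114 114 114 114 113 113 112
  115  95  87  65  65  63  
[... 4623 characters left out ...]
6  76  76  77  76  77  68  70  70  74  77  77  75  82  82  82  78  77
   76  75  73  69  60 101 122 207 136 119 209]
 [ 66  66  65  64  65  76  71  70  71  75  78  78  77  78  81  80  80  80
   79  76  75  68  65 116 130 127 127 128 131]
 [ 47  49  48  48  46  63  65  70  72  76  77  80  77  79  81  82  81  80
   80  76  74  65  91 130 131 131 130 131 136]
 [ 51  52  51  50  50  48  54  64  70  76  78  80  77  79  81  81  80  78
   76  75  73  88 120 130 132 130 132 130 133]
 [ 52  51  52  51  51  50  47  50  59  66  74  80  78  79  79  78  78  77
   88  87 100 121 132 132 131 130 129 128 126]]
top [196.2 308.8]
[[12.5 -3.2 30. ]
 [ 9.8 -3.8 31.5]]
[{'centre': [259.9, 267.6], 'score': 0.24}]
```

Needle about 0.55 rad, i.e. 1.4 mm. Pushing 2.6 mm more.

```bash
python3 -m inch '[[[-0.02,0.0,0],0,1],[[-0.025,0.0,0],0,1],[[0,0,0],0,1],[[0,0,0],0,1],[[0,0,0],0,1],[[0,0,0],0,1],[[0,0,0],0,1],[[0,0,0],0,1],[[0,0,0],0,1],[[0,0,0],0,1]]'
cat >> h.py <<'E'
def fit(p,rmax=23):
    """needle line by template matching: maximise redness along a ray from hub (searched), return angle cw from stand +x, reading"""
    a=cv2.GaussianBlur(p['pixels'],(0,0),0.6).astype(np.float32); rd=a[...,0]-(a[...,1]+a[...,2])/2
    E=np.array(p['extrinsics']);rr,_=cv2.Rodrigues(E[:3,:3]); best=(-1e9,)
    th=np.radians(np.arange(-40,260,2)); rs=np.linspace(5,18,14)
    for dx in np.arange(-5,5.1,1.):
        for dy in np.arange(-5,5.1,1.):
            A=YAW-th[:,None]; X=np.stack([DIAL[0]+dx+rs*np.cos(A),DIAL[1]+dy+rs*np.sin(A),np.full(A.shape[:1]+rs.shape,100.)],-1).reshape(-1,3)
            H=np.array([[DIAL[0]+dx,DIAL[1]+dy,100.]])
            q=cv2.projectPoints(np.r_[X,H],rr,E[:3,3],K(p),np.array(p['distortion']))[0][:,0].astype(np.float32)
            v=cv2.remap(rd,q[:-1,:1],q[:-1,1:],1).reshape(len(th),-1).mean(1)
            dark=cv2.remap(a.min(2),q[-1:,:1],q[-1:,1:],1)[0,0]
            k=v.argmax(); s=v[k]-dark*0.15
            if s>best[0]: best=(round(float(s),1),np.degrees(th[k]),th[k]/0.4,dx,dy,float(dark))
    return best
E
python3 - <<'E'
import h
from h import *
s=env.state();print(s['ft_force'],s['eef_pos'],'travel',np.linalg.norm(s['eef_pos'][:2]-[585.1,116.4]))
h.DIAL=[s['eef_pos'][0]-11.8,s['eef_pos'][1]-57.8]
p=eyes.read_camera('scene');print(fit(p)); a=p['pixels'].astype(int)[206:220,310:328]
print((a[...,0]-(a[...,1]+a[...,2])//2));print(a.min(2))
E
```

```text
t: 11.8
eef_pos: [579.9, 90.2, 112.4]
tcp_rot: [3.139, -0.003, 1.368]
ft_force: [4.5, 13.6, -0.8]
opening: 0.231
grip_force: 30.0
[ 4.4595708  13.62807252 -0.80767378] [579.85207506  90.24955596 112.38089444] travel 26.671828572196564
(36.9, np.float64(82.0), np.float64(3.5779249665883754), np.float64(4.0), np.float64(2.0), 74.5625)
[[114 115 116 116 117 117 117 120 107 107 106 117 117 117 118 118 120 108]
 [114 116 116 120  99  96  83  75  56  53  66  71  84  85 108 122 122 121]
 [117 121 112  99  45  40  13   7   9  10   9   9  22  24  60  70 101 121]
 [123 119  69  53  14  13  15  15  16  16  16  14  14  13  10  22  55 109]
 [126  73  14  10  12  14  14  15  16  16  17  17  16  15  16  13   7  52]
 [120  22  10  24  38  39  38  39  28  16  22  17  16  15  16  15  14   5]
 [ 65  15  12  27  59  63  63  63  49  19  37  18  17  16  16  16  16  11]
 [  2   8  14  14  27  28  28  28  29  16  24  18  17  18  16  16  16  11]
 [  6   9  13  15  16  16  15  16  16  17  17  17  18  17  17  16  16  10]
 [  9   8  11  16  17  16  17  17  17  17  17  17  17  18  13  11  15  10]
 [ -6   7   8  
[... 636 characters left out ...]
147 129 145 131 120 103]
 [ 63 123 121 119 119 119 120 120 119 112 109 144 148 147 147 129 125 135]
 [ 87 131 116 111  88  85  86  86  86  40  42 139 147 146 147 132 132 128]
 [102 126 121 131 129 128 128 128 129 103 107 145 146 145 147 130 128 106]
 [ 87 107 105 124 147 149 149 148 149 150 149 148 146 145 130 129 148 112]
 [ 75  74 116 143 134 131 146 147 147 149 146 146 131 142 211 182 144 105]
 [ 76  65  78 114 113 120 146 151 114 144 148 149  96 137 255 221 129  72]
 [ 75  68  65  76  95 113 129 135  67 131 140 141  98 119 197 162  87  59]
 [ 75  69  67  70  72  77  86  96  79 104 108 107 103  84  77  86  69  60]
 [ 76  71  69  72  73  77  77  76  76  79  77  77  77  77  74  75  69  61]]
```

Needle about 1.43 rad → 3.5–3.6 mm. Small nudge, then release, rise and go to the knob.

```bash
python3 -m inch '[[[-0.008,0.0,0],0,1],[[0,0.0,0],0,1],[[0,0,0],0,1],[[0,0,0],0,0.5],[[0,0,0],0,0],[[0,0,0],0,-0.4],[[0,0,0],0,-0.4],[[0,0,-0.4],0,-0.4],[[0,0,-0.6],0,-0.4],[[0,0,-0.3],0,-0.4]]'
python3 - <<'E'
import h
from h import *
h.DIAL=[568,32]
p=eyes.read_camera('scene');print(fit(p)); a=p['pixels'].astype(int)[206:220,310:328]
print((a[...,0]-(a[...,1]+a[...,2])//2)[4:9]);
b=red(p,(205,275));t=eyes.read_camera('top');c=red(t,(183.5,361.6));print(b,c)
goto([595.5,-100,187])
E
```

```text
t: 13.1
eef_pos: [579.1, 87.9, 191.8]
tcp_rot: [3.14, -0.0, 1.368]
ft_force: [0.1, -1.0, -0.7]
opening: 0.7
grip_force: 0.0
(25.6, np.float64(104.0), np.float64(4.537856055185257), np.float64(4.0), np.float64(1.0), 127.291015625)
[[119  54  12  13  14  14  13  14  10   9  10  10   9  13   3   3   4  28]
 [103  19  12  23  43  43  70  95  15   7   5   3   2   3   3   6   7  -3]
 [ 56  12  13  25  53  28  36  83  72  24  44   4   4   3   3   5   5   2]
 [  1   1  13  17  17   1   0   5  13  12  22   3   3   4   4   6   5  10]
 [  5   8  14  19  13   3   2   2   2   3   3   3   4   3   5   5   6  11]]
(np.int32(21), array([201.57142857, 273.76190476]), array([271, 200,   6,   5], dtype=int32)) (np.int32(31), array([183.4516129 , 361.58064516]), array([359, 181,   6,   6], dtype=int32))
tool units [-3.014  0.892  0.081] turn None yaw 1.3684331222441304
```

Reading ≈ 3.9–4 mm with the hand off. Now the knob.

```bash
python3 -m inch '[[[-0.3,0.1,0],0,-0.4],[[-0.5,0.15,0],0,-0.4],[[-0.6,0.18,0],0,-0.4],[[-0.6,0.18,0],0,-0.4],[[-0.5,0.15,0],0,-0.4],[[-0.4,0.1,0],0,-0.4],[[-0.11,0.03,0.08],0,-0.4],[[0,0,0.2],0,-0.4],[[0,0,0.02],0,-0.4],[[0,0,0],0,-0.4]]'
python3 - <<'E'
import h
from h import *
h.DIAL=[568,32]
p=eyes.read_camera('scene')
t=eyes.read_camera('top')
print(fit(p),fit(t))
b=cv2.resize(p['pixels'][150:245,220:350],None,fx=3,fy=3,interpolation=cv2.INTER_CUBIC)
a=cv2.resize(t['pixels'][150:245,280:410],None,fx=3,fy=3,interpolation=cv2.INTER_CUBIC)
cv2.imwrite('pics/k1.png',np.hstack([a,b])[:,:,::-1])
goto([595.5,-100,128])
E
```

```text
t: 14.45
eef_pos: [594.7, -98.8, 171.7]
tcp_rot: [-3.141, -0.0, 1.37]
ft_force: [0.5, 0.1, -0.4]
opening: 0.699
grip_force: 0.0
(15.9, np.float64(82.0), np.float64(3.5779249665883754), np.float64(4.0), np.float64(3.0), 153.5) (-4.8, np.float64(92.0), np.float64(4.014257279586958), np.float64(1.0), np.float64(2.0), 178.46875)
tool units [-0.014  0.013  0.737] turn None yaw 1.3694755386227586
```

View pics/k1.png

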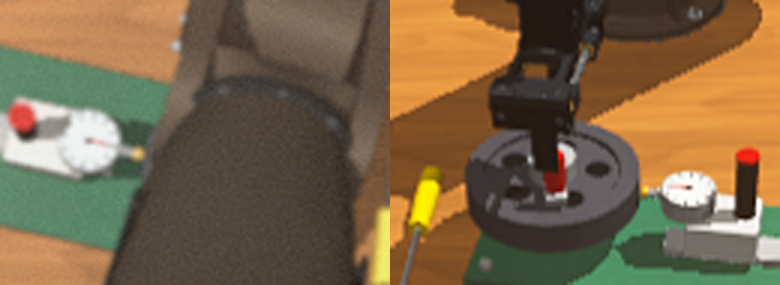

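Top picture: needle points at the plunger (≈90°, 4 mm) and the hand sits over the knob; the dial shows in both views. Descend and grip.

```bash
python3 -m inch '[[[0,0,0.3],0,-0.4],[[0,0,0.3],0,-0.4],[[0,0,0.12],0,-0.4],[[0,0,0],0,0],[[0,0,0],0,0.4],[[0,0,0],0,0.7],[[0,0,0],0,1],[[0,0,0],0,1],[[0,0,0],0,1],[[0,0,0],0,1]]'
python3 - <<'E'
import h
from h import *
h.DIAL=[568,32]
print(env.state()['ft_force'],env.state()['eef_pos'])
t=eyes.read_camera('top')
c=proj(t,[568,32,100]);print(c);i,j=np.round(c).astype(int);a=t['pixels'].astype(int)[i-9:i+10,j-10:j+11]
print((a[...,0]-(a[...,1]+a[...,2])//2));print(a.min(2))
E
```

```text
t: 15.8
eef_pos: [595.3, -99.7, 129.0]
tcp_rot: [3.14, -0.0, 1.369]
ft_force: [3.2, -0.2, -0.2]
opening: 0.231
grip_force: 30.0
[ 3.16340934 -0.16952702 -0.16814497] [595.25769634 -99.72095204 129.01378448]
[196.40028335 309.83682182]
[[  5   7   9   7   5   3  -1  -3  -5  -4  -1  -1  -3  -9 -10 -16 -26 -25
  -30 -27 -28]
 [ 10   8   7   6   3  -1  -1  -2  -1   0  -2  -2  -2  -1  -3  -7 -16 -19
  -25 -25 -28]
 [  7   6   6   5  -2  -4  -2  -2  -2  -3  -3  -2  -2  -2  -2  -4  -4  -7
  -14 -22 -25]
 [  9   7   5  -1  -4  -4  -3  -3  -3  -2  -3  -4  -3  -2  -2  -3  -4  -1
   -5 -13 -16]
 [  7   8   7  -2  -3  -3  -2  -4  -2  -2  -3  -3  -2  -2  -3  -2  -2  -3
   -3  -6 -13]
 [  9   7   4  -1  -2  -3  -3  -2  -4  -2  -3  -3  -2  -3  -3  -3  -2  -2
    0  -2 -10]
 [  6   5   2  -2  -3  -2  -3  -2  -2  -2  -3  -3  -3  -3  -4  -3  -2  -2
    0  -1  -6]
 [  4   3  -2  -4  -3  -2  -3  -3  -2  -3  -3  -2  -2  -3  -3  -3  -3  -3
   -5  -1  -5]
 [  1  -3  -4  -2  -3  -3  -2  -2  -2  -2   1   0   0  -2  -2  -4  -4  -3
   -3  -1  -3]
 [ -2  -3  -3  -2  -3  -2  -2   1  10  10  20  24  14  10   7   
[... 1818 characters left out ...]
0 236 239 240 238 235 229 222 229 229 227 213 202 195 203 206
  197 169 141]
 [213 216 224 236 238 238 238 240 238 238 239 239 238 236 231 230 227 209
  184 166 156]
 [213 223 231 236 239 238 239 239 237 240 239 238 238 239 236 233 235 231
  206 166 155]
 [207 222 234 234 231 236 239 238 237 239 237 238 238 238 231 226 231 229
  187 137 123]
 [207 206 225 225 227 232 240 235 235 236 239 237 240 237 231 220 215 196
  149  99  88]
 [213 195 201 210 225 233 235 229 227 235 235 232 231 234 233 226 193 158
  110  72  62]
 [223 194 184 197 222 231 227 215 222 234 233 223 223 227 224 200 163 112
   78  56  61]
 [233 222 196 183 193 203 205 193 214 231 232 218 206 197 181 146 116  90
   71  55  65]]
```

Run:
```python
from h import *
from scipy.optimize import least_squares
p=eyes.read_camera('top'); img=cv2.imread('pics/top1.png')[:,:,::-1].astype(np.float32)
E=np.array(p['extrinsics']);rr,_=cv2.Rodrigues(E[:3,:3])
th=np.radians(np.arange(0,360,5)); rs=np.arange(80,104,0.5)
def prof(cx,cy):
    X=np.stack([cx+rs*np.cos(th)[:,None],cy+rs*np.sin(th)[:,None],np.full((len(th),len(rs)),105.)],-1).reshape(-1,3)
    q=cv2.projectPoints(X,rr,E[:3,3],K(p),np.array(p['distortion']))[0][:,0].astype(np.float32)
    return cv2.remap(img,q[:,:1],q[:,1:],cv2.INTER_CUBIC).reshape(len(th),len(rs),3)
v=prof(538.3,-103.5)
out=[]
for k in range(len(th)):
    s=v[k]; a=s[:8].mean(0); b=s[-6:].mean(0); f=((s-a)@(b-a))/((b-a)@(b-a)+1e-6)
    i=np.argmax(f>0.5); out.append((rs[i-1]+0.5*(0.5-f[i-1])/(f[i]-f[i-1]) if i else np.nan, np.abs(b-a).sum()))
o=np.array(out)
for k in range(0,72,1): print(int(np.degrees(th[k])),round(o[k,0],1),int(o[k,1]),end=' | ')
```

```text
0 91.4 116 | 5 91.2 129 | 10 91.3 121 | 14 91.1 119 | 20 91.4 135 | 25 90.9 119 | 29 92.0 116 | 35 97.8 91 | 40 89.4 45 | 45 91.2 47 | 50 90.0 46 | 55 90.0 42 | 59 90.1 46 | 65 89.4 45 | 70 91.9 39 | 75 97.3 62 | 80 90.7 61 | 85 97.8 45 | 90 90.1 48 | 95 90.4 47 | 100 91.2 45 | 105 90.5 45 | 110 90.6 46 | 115 91.5 45 | 119 91.5 47 | 125 91.8 44 | 130 92.6 47 | 135 91.6 45 | 140 99.8 48 | 145 98.6 101 | 150 96.1 105 | 155 94.1 104 | 160 92.9 109 | 165 92.3 122 | 170 92.3 114 | 175 92.9 119 | 180 93.4 120 | 185 95.5 120 | 190 98.0 118 | 195 100.1 86 | 200 97.2 38 | 205 98.2 49 | 210 88.1 30 | 215 91.3 56 | 220 89.7 53 | 225 89.9 57 | 230 89.7 61 | 235 89.8 53 | 239 90.5 53 | 245 90.6 57 | 250 91.8 51 | 255 90.9 58 | 260 90.7 51 | 265 91.1 56 | 270 91.4 55 | 275 91.7 52 | 280 91.6 51 | 285 92.2 61 | 290 92.3 56 | 295 92.0 55 | 300 92.6 58 | 305 93.9 56 | 310 92.6 58 | 315 96.8 72 | 320 97.5 112 | 325 93.7 112 | 330 91.7 118 | 335 91.3 123 | 340 92.1 145 | 345 91.4 130 | 350 91.7 133 | 355 91.0 116 |
```

Rim profile from the picture is only a hint: the humps are not in the clean sectors, so most likely 138–212° in world angle, i.e. clockwise turning brings them to the plunger. I'll make helpers for the rows and the dial.

```bash
cat >> h.py <<'E'
C=np.array([540.3,-104.0]); TY=1.369; HUB=(196.5,309.2)
def arc(a,b,n=9):
    tx=np.array([np.cos(TY),np.sin(TY)]);ty=np.array([np.sin(TY),-np.cos(TY)])
    f=lambda d:C+55*np.array([np.cos(np.radians(d)),np.sin(np.radians(d))])
    cur=np.zeros(2);r=[]
    for k in range(1,n+1):
        w=f(a+(b-a)*k/n)-f(a); t=np.round(np.array([w@tx,w@ty])/60-cur,2);cur+=t;r.append(t.tolist())
    print(r)
def dial():
    t=eyes.read_camera('top'); a=t['pixels'].astype(float); rd=a[...,0]-(a[...,1]+a[...,2])/2+3
    h=atz(t,HUB,100)[:2]; S=np.zeros(2)
    for i in range(186,208):
        for j in range(298,321):
            d=np.hypot(i-HUB[0],j-HUB[1])
            if 1.8<d<8 and rd[i,j]>7 and a[i,j].min()>100:
                S+=rd[i,j]*(atz(t,(i,j),100)[:2]-h)
    an=np.arctan2(S[1],S[0]); th=(YAW-an+0.6)%(2*np.pi)-0.6
    s=env.state()
    k=s['eef_pos'][:2]-C; print('dial mm',round(th/0.4,2),'rad',round(th,3),'|S|',np.round(np.linalg.norm(S)),'knob ang',np.degrees(np.arctan2(k[1],k[0])),'r',np.hypot(*k),'F',s['ft_force'])
    return t
E
python3 - <<'E'
from h import *
t=dial(); arc(4.5,-45.5,9)
E
```

```text
dial mm 3.76 rad 1.506 |S| 3606.0 knob ang 4.462123366362305 r 55.09925375211807 F [ 4.47115117 -0.69895892 -0.09165838]
[[-0.09, 0.02], [-0.08, 0.01], [-0.09, 0.01], [-0.09, -0.01], [-0.09, -0.01], [-0.09, -0.03], [-0.08, -0.03], [-0.08, -0.03], [-0.08, -0.05]]
```

```bash
python3 -m inch '[[[-0.09,0.02,0],0,1],[[-0.08,0.01,0],0,1],[[-0.09,0.01,0],0,1],[[-0.09,-0.01,0],0,1],[[-0.09,-0.01,0],0,1],[[-0.09,-0.03,0],0,1],[[-0.08,-0.03,0],0,1],[[-0.08,-0.03,0],0,1],[[-0.08,-0.05,0],0,1],[[0,0,0],0,1]]'
python3 - <<'E'
from h import *
t=dial(); print('next');arc(-45.5,-61.5,5);arc(-61.5,-77.5,5);arc(-77.5,-93.5,5)
E
```

```text
t: 17.2
eef_pos: [578.4, -143.7, 129.0]
tcp_rot: [3.141, 0.0, 1.369]
ft_force: [3.1, -2.3, 1.7]
opening: 0.226
grip_force: 30.0
dial mm 3.78 rad 1.511 |S| 4082.0 knob ang -46.184373930415276 r 55.03408406018062 F [ 2.01807805 -2.6754275   2.69119675]
next
[[-0.04, -0.03], [-0.04, -0.03], [-0.04, -0.04], [-0.04, -0.03], [-0.03, -0.04]]
[[-0.03, -0.04], [-0.03, -0.04], [-0.03, -0.05], [-0.02, -0.04], [-0.03, -0.05]]
[[-0.02, -0.05], [-0.02, -0.05], [-0.01, -0.04], [-0.01, -0.05], [-0.01, -0.06]]
```

```bash
D='from h import *
dial()'; I='python3 -m inch'
$I '[[[-0.04,-0.03,0],0,1],[[-0.04,-0.03,0],0,1],[[-0.04,-0.04,0],0,1],[[-0.04,-0.03,0],0,1],[[-0.03,-0.04,0],0,1],[[0,0,0],0,1],[[0,0,0],0,1],[[0,0,0],0,1],[[0,0,0],0,1],[[0,0,0],0,1]]' >/dev/null; python3 -c "$D"
$I '[[[-0.03,-0.04,0],0,1],[[-0.03,-0.04,0],0,1],[[-0.03,-0.05,0],0,1],[[-0.02,-0.04,0],0,1],[[-0.03,-0.05,0],0,1],[[0,0,0],0,1],[[0,0,0],0,1],[[0,0,0],0,1],[[0,0,0],0,1],[[0,0,0],0,1]]' >/dev/null; python3 -c "$D"
$I '[[[-0.02,-0.05,0],0,1],[[-0.02,-0.05,0],0,1],[[-0.01,-0.04,0],0,1],[[-0.01,-0.05,0],0,1],[[-0.01,-0.06,0],0,1],[[0,0,0],0,1],[[0,0,0],0,1],[[0,0,0],0,1],[[0,0,0],0,1],[[0,0,0],0,1]]' >/dev/null; python3 -c "$D
arc(-93.5,-109.5,5);arc(-109.5,-125.5,5);arc(-125.5,-141.5,5);arc(-141.5,-157.5,5)"
```

```text
dial mm 3.77 rad 1.507 |S| 3674.0 knob ang -61.783658414388896 r 55.032239026378306 F [4.99943696 0.60863754 4.70780095]
dial mm 3.77 rad 1.507 |S| 3660.0 knob ang -78.66563898476115 r 55.027287128485646 F [1.64179432 1.2339957  6.10462027]
dial mm 5.47 rad 2.187 |S| 3717.0 knob ang -93.95357387783069 r 55.0452912143249 F [7.41425122 3.56013855 3.36902916]
[[-0.01, -0.05], [0.0, -0.05], [0.0, -0.05], [0.0, -0.05], [0.01, -0.06]]
[[0.01, -0.05], [0.01, -0.05], [0.01, -0.05], [0.02, -0.05], [0.02, -0.05]]
[[0.02, -0.05], [0.03, -0.04], [0.02, -0.04], [0.03, -0.05], [0.03, -0.04]]
[[0.03, -0.04], [0.04, -0.03], [0.04, -0.04], [0.04, -0.03], [0.04, -0.03]]
```

Rise of 1.7 mm found at −94°. Continuing in finer steps.

```bash
D='from h import *
dial()'; I='python3 -m inch'
$I '[[[-0.01,-0.05,0],0,1],[[0,-0.03,0],0,1],[[0,0,0],0,1],[[0,0,0],0,1],[[0,0,0],0,1],[[0,0,0],0,1],[[0,0,0],0,1],[[0,0,0],0,1],[[0,0,0],0,1],[[0,0,0],0,1]]' >/dev/null; python3 -c "$D"
$I '[[[0,-0.05,0],0,1],[[0,-0.03,0],0,1],[[0,0,0],0,1],[[0,0,0],0,1],[[0,0,0],0,1],[[0,0,0],0,1],[[0,0,0],0,1],[[0,0,0],0,1],[[0,0,0],0,1],[[0,0,0],0,1]]' >/dev/null; python3 -c "$D
k=env.state()['eef_pos'][:2]-C; a=np.degrees(np.arctan2(k[1],k[0])); arc(a,a-5,2); arc(a-5,a-10,2)"
```

```text
dial mm 7.26 rad 2.904 |S| 4112.0 knob ang -98.29615438579044 r 55.076128479085305 F [11.77107176  4.22436492  1.61886285]
dial mm 7.84 rad 3.134 |S| 4055.0 knob ang -103.68172421332568 r 55.05489211506532 F [8.21999971 4.18719538 2.74515953]
[[0.0, -0.04], [0.01, -0.04]]
[[0.01, -0.04], [0.0, -0.04]]
```

```bash
D='from h import *
dial()'; I='python3 -m inch'
$I '[[[0,-0.04,0],0,1],[[0.01,-0.04,0],0,1],[[0,0,0],0,1],[[0,0,0],0,1],[[0,0,0],0,1],[[0,0,0],0,1],[[0,0,0],0,1],[[0,0,0],0,1],[[0,0,0],0,1],[[0,0,0],0,1]]' >/dev/null; python3 -c "$D"
$I '[[[0.01,-0.04,0],0,1],[[0,-0.04,0],0,1],[[0,0,0],0,1],[[0,0,0],0,1],[[0,0,0],0,1],[[0,0,0],0,1],[[0,0,0],0,1],[[0,0,0],0,1],[[0,0,0],0,1],[[0,0,0],0,1]]' >/dev/null; python3 -c "$D
k=env.state()['eef_pos'][:2]-C; a=np.degrees(np.arctan2(k[1],k[0])); arc(a,a+4,2); arc(a,a+10,3)"
```

```text
dial mm 6.68 rad 2.672 |S| 3831.0 knob ang -109.27897082315825 r 55.04887948231513 F [5.81026357 3.94195678 3.8628095 ]
dial mm 3.94 rad 1.577 |S| 3915.0 knob ang -114.61957789582641 r 55.076074706812804 F [5.99740763 4.86330338 5.40629052]
[[-0.01, 0.03], [-0.0, 0.03]]
[[-0.01, 0.05], [-0.01, 0.06], [-0.0, 0.05]]
```

High spot found (+4.07 mm near −103.7°; the lower hump gives only 2). By symmetry the top is near −102.9°. I'll check with samples on the way back.

```bash
D='from h import *
dial()'; I='python3 -m inch'
$I '[[[-0.01,0.04,0],0,1],[[-0.01,0.04,0],0,1],[[0,0,0],0,1],[[0,0,0],0,1],[[0,0,0],0,1],[[0,0,0],0,1],[[0,0,0],0,1],[[0,0,0],0,1],[[0,0,0],0,1],[[0,0,0],0,1]]' >/dev/null; python3 -c "$D"
$I '[[[-0.01,0.05,0],0,1],[[0,0.05,0],0,1],[[0,0.05,0],0,1],[[0,0.05,0],0,1],[[0,0,0],0,1],[[0,0,0],0,1],[[0,0,0],0,1],[[0,0,0],0,1],[[0,0,0],0,1],[[0,0,0],0,1]]' >/dev/null; python3 -c "$D"
$I '[[[0.01,0.05,0],0,1],[[0,0,0],0,1],[[0,0,0],0,1],[[0,0,0],0,1],[[0,0,0],0,1],[[0,0,0],0,1],[[0,0,0],0,1],[[0,0,0],0,1],[[0,0,0],0,1],[[0,0,0],0,1]]' >/dev/null; python3 -c "$D
k=env.state()['eef_pos'][:2]-C; a=np.degrees(np.arctan2(k[1],k[0])); arc(a,-102.9,3)"
```

```text
dial mm 5.18 rad 2.072 |S| 4139.0 knob ang -112.14846410904684 r 55.11392046297121 F [-5.74977336 11.10876325 13.85985462]
dial mm 7.38 rad 2.952 |S| 4085.0 knob ang -98.89889884379605 r 55.14521744967376 F [-3.07144315  8.83085882 11.91645434]
dial mm 6.25 rad 2.501 |S| 3224.0 knob ang -95.30169881554771 r 55.08859714699512 F [-0.96974631  6.98845593  9.33877617]
[[-0.0, -0.04], [-0.01, -0.04], [0.0, -0.04]]
```

Both directions agree: top at about −102.8°. Moving there.

```bash
D='from h import *
dial();print(env.state()["eef_pos"])'; I='python3 -m inch'
$I '[[[0,-0.04,0],0,1],[[-0.01,-0.04,0],0,1],[[0,-0.04,0],0,1],[[0,0,0],0,1],[[0,0,0],0,1],[[0,0,0],0,1],[[0,0,0],0,1],[[0,0,0],0,1],[[0,0,0],0,1],[[0,0,0],0,1]]' ; python3 -c "$D"
```

```text
t: 31.5
eef_pos: [530.1, -158.2, 128.9]
tcp_rot: [3.14, -0.001, 1.368]
ft_force: [9.4, 8.4, 2.3]
opening: 0.229
grip_force: 30.0
dial mm 7.65 rad 3.059 |S| 2951.0 knob ang -100.59783312830233 r 55.13446584469776 F [10.2897646   7.95715748  2.68544235]
[ 530.1599901  -158.19399896  128.9476852 ]
```

```bash
D='from h import *
dial();print(env.state()["eef_pos"])'; I='python3 -m inch'
$I '[[[0,-0.02,0],0,1],[[0,-0.016,0],0,1],[[0,0,0],0,1],[[0,0,0],0,1],[[0,0,0],0,1],[[0,0,0],0,1],[[0,0,0],0,1],[[0,0,0],0,1],[[0,0,0],0,1],[[0,0,0],0,1]]' ; python3 -c "$D"
```

```text
t: 32.8
eef_pos: [528.6, -157.9, 129.0]
tcp_rot: [3.139, -0.001, 1.368]
ft_force: [13.9, 8.2, 1.4]
opening: 0.226
grip_force: 30.0
dial mm 7.84 rad 3.134 |S| 4001.0 knob ang -102.29412959723658 r 55.16512882430584 F [13.45918951  7.99523485  0.86180706]
[ 528.55367372 -157.90004877  128.95496065]
```

```bash
D='from h import *
dial();print(env.state()["eef_pos"])'; I='python3 -m inch'
$I '[[[0.015,-0.016,0],0,1],[[0,0,0],0,1],[[0,0,0],0,1],[[0,0,0],0,1],[[0,0.012,0],0,1],[[0,0.012,0],0,1],[[0,0,0],0,1],[[0,0,0],0,1],[[0,0,0],0,1],[[0,0,0],0,1]]' ; python3 -c "$D"
```

```text
t: 34.1
eef_pos: [527.9, -157.6, 128.9]
tcp_rot: [3.142, -0.0, 1.369]
ft_force: [4.3, 2.5, 5.0]
opening: 0.223
grip_force: 30.0
dial mm 7.84 rad 3.138 |S| 3847.0 knob ang -103.07759124176086 r 55.01523966535401 F [4.69321128 1.72456901 5.32102538]
[ 527.85168182 -157.58839399  128.93552668]
```

At −103.1° with nearly no load. Null the rest, open and rise.

```bash
D='from h import *
dial();p=eyes.read_camera("scene");t=eyes.read_camera("top");save(t,"end_t.png");save(p,"end_s.png")
b=cv2.resize(p["pixels"][150:245,220:350],None,fx=3,fy=3,interpolation=cv2.INTER_CUBIC)
a=cv2.resize(t["pixels"][150:245,280:410],None,fx=3,fy=3,interpolation=cv2.INTER_CUBIC)
cv2.imwrite("pics/end.png",np.hstack([a,b])[:,:,::-1])'; I='python3 -m inch'
$I '[[[0,0.008,0],0,1],[[0,0,0],0,1],[[0,0,0],0,0.4],[[0,0,0],0,0.2],[[0,0,0],0,0],[[0,0,0],0,-0.4],[[0,0,0],0,-0.4],[[0,0,-0.4],0,-0.4],[[0,0,-0.8],0,-0.4],[[0,0,-0.8],0,-0.4]]'; $I '[[[-0.3,0,0],0,-0.4],[[-0.6,0,0],0,-0.4],[[-0.6,0,0],0,-0.4],[[-0.6,0,0],0,-0.4],[[-0.6,0,0],0,-0.4],[[-0.4,0,0],0,-0.4],[[0,0,0],0,-0.4],[[0,0,0],0,-0.4],[[0,0,0],0,-0.4],[[0,0,0],0,-0.4]]'; python3 -c "$D"
```

```text
t: 35.4
eef_pos: [528.0, -157.9, 250.0]
tcp_rot: [-3.141, -0.0, 1.369]
ft_force: [-0.1, -0.2, -0.4]
opening: 0.698
grip_force: 0.0
t: 36.65
eef_pos: [491.2, -339.5, 248.9]
tcp_rot: [3.141, -0.0, 1.37]
ft_force: [0.4, -0.7, -0.4]
opening: 0.697
grip_force: 0.0
dial mm 7.87 rad 3.148 |S| 3431.0 knob ang -101.78000151036404 r 240.65789409041477 F [-0.21235462  0.33551035  0.65093466]
```

View pics/end.png

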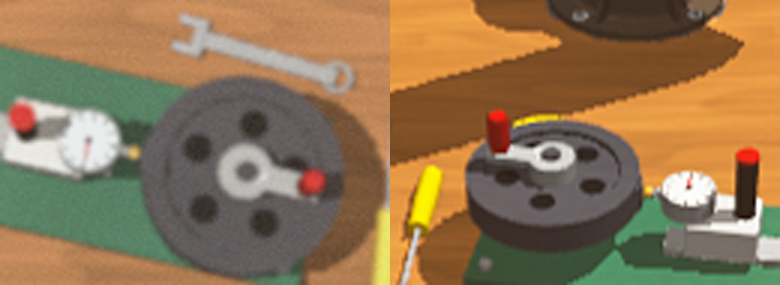

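The needle points opposite to +x (about 7.9 mm) in both views, and the hand is clear. Quick check of the knob angle.

Run:
```python
from h import *
t=dial(); b=red(t,(211,384)); w=atz(t,b[1],160)[:2]; print(b,w,np.degrees(np.arctan2(*(w-C)[::-1])))
```

```text
dial mm 7.9 rad 3.16 |S| 3532.0 knob ang -101.79271522282265 r 241.0274824971992 F [-0.21839195 -0.65455689 -0.37086624]
(np.int32(58), array([210.20689655, 383.70689655]), array([380, 206,   9,   9], dtype=int32)) [ 527.40430516 -157.85210509] -103.46674648797975
```

```bash
python3 -c "
from cell import env
print(env.job_done())"
```

```text
the job is handed in; nothing more can be done
None
```

The flywheel stands with the top of its high spot on the plunger: the dial reads about 7.9 mm, roughly 4 mm over the true rim's reading, which I set at about 3.8 mm. The hand is clear and the job is handed in, though no verdict came back.

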